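# Oil the next spanner at the spray station

## Robot

A 6-joint arm with a two-finger parallel gripper is mounted at the origin on the work surface. World frame = base frame: x ahead of the robot, y to its left, z up, the work surface at z = 0. Lengths are in mm, angles in degrees, forces in N, time in s.
With the tool pointing down it reaches from about 375 to 975 mm from the base axis. Payload 3.8 kg.
Tool frame: the origin (TCP) lies between the finger pads; the fingertips stand ctrl.tip_reach ahead of it and the grasp point (between the pads) is the TCP (ctrl.tip_reach is the distance from the TCP to the fingertips, in mm); z points along the fingers, y is the line along which they close (so a half turn about z gives the same grasp; the last joint's range is limited). The gripper opens to 85 mm and grips with 20 to 120 N. Pads are 22 mm wide; open, the fingers measure 114 mm over their backs; the gripper's body (76 mm by 85 mm) begins 54 mm behind the grasp point. The pads swing forward as they close: fully open they stand 13 mm farther back than shut.
Start: joints at [-2.114, 15.12, 91.902, -0, 72.978, -2.114], TCP at [674.995, -0.002, 213.68] pointing down, gripper open.
Joint ranges: [-150.88, 150.88], [-54.13, 125.18], [17.81, 147.31], [-75.09, 255.09], [0, 152.58], [-146.25, 146.25]. Speed limits (degrees/s): [147.25, 147.25, 180, 180, 180, 180].

## Interface

Orientations are given as a 3x3 rotation matrix whose columns are the frame's x, y, z axes.
In Python, from cell import ctrl, cams gives the robot as it stands. The module is installed in compiled form; this text tells all that it offers.
- The arm moves only by the shell command python3 -m jog 'ROWS' [FORCE]. ROWS is JSON, a list of rows, each an object of numbers: "tx", "ty", "tz": the shift along the tool's x, y, z each as a share of 10 cm, from -1 to 1; "rx", "ry", "rz": the turn, a rotation vector about the tool's x, y, z each as a share of 180 degrees, from -1 to 1; "grip": the opening, from -1 (shut) to 1 (fully open). A call has 1 to 20 rows; each row is the pose to reach, as a shift and turn from the pose commanded when the call began, along the tool's axes at that moment, turning the shorter way round; what a row does not reach only later rows make up. A row lasts 1/8 s, in which the tool goes at most 62.5 mm and 10.7 degrees, less where a joint would pass 70% of its speed; a pose out of reach is approached as far as the arm can. A call with a number of a shift or a turn outside -1 to 1 is refused whole. A call with a gripper value outside its range is refused whole. The fingers move at their own pace and stop on an object; FORCE is the grip in N (left out, the last holds). Time passes only in rows, so rows that repeat a pose let the fingers close. It gives the time, the measured TCP pose, the force, the opening and the grip force at its end, in the units of the state.
- ctrl.get_state(): the state, without advancing time (a new reading comes with each control period).
- cams.camera(name): name is "scene" or "side" or "wrist"; returns the picture (420x560x3 uint8, red, green, blue); there is no depth.
- cams.camera_params(name): a dict with "fx", "fy", "cx", "cy" (pixels), "camera_from_world" (4x4, takes a point from world to camera coordinates); the wrist camera has in their place "T_tool_cam" (4x4, takes a point from camera to tool coordinates, whose origin is the TCP and whose axes are the flange's). Camera axes: x right, y up, looking along -z (the intrinsics and any distortion apply to the point x, -y, -z); pixel columns grow to the right and rows downward; lengths in mm; the calibration is good to about 2 mm. A picture is of the moment at which its call begins: read the wrist's pose just before it. camera_params takes no time and is no camera call.
- ctrl.hand_in(): hands the job in; it is judged then, once.
The state is a dict: "time": time; "joint_pos": joint angles; "qvel": joint speeds; "joint_torque": joint torques, N m; "eef_pos": TCP position; "tool_rot": TCP orientation; "wrist_force": force on the tool from outside, world axes, zero at the start; "ft_torque": the same for the moment, N m; "width": finger opening in mm; "grasp_force": force on a finger pad.
Only numpy, scipy, OpenCV 4.12 (cv2) and the standard library are available. Lean on these libraries where they do the work, as an engineer would, in place of code of your own. Each camera call takes 0.05 s, during which the arm holds its last target. There are 200 camera calls.

## Task

Oil the jaw of the adjustable spanner: first shift the small combination spanner, which lies across the rest bars in front of the finger-pump sprayer, to the free place on the two bars in front of the lidded tin. Then lay the adjustable spanner flat across both bars in its stead, its jaw overhanging the bar on the bottle side and pointing straight at the sprayer's nozzle; drop neither of them. Once you have let go of it, press the sprayer's head fully down and let it spring back up, without forcing it, and leave both spanners lying so and everything else where it is.

Things in the scene. Friction and masses are not known exactly. Their poses are not given: they have to be found in the camera images.
- station: Fixed steel oiling station: drip tray 310 x 270 mm, rim 22 mm, two rest bars, rack with three bottles. Origin on the bench, x towards the bottles, z up; tray x = -135 to 175 mm. Bars (12 mm round, 270 mm long) along y at x = -90 and +10 mm, tops 125 mm above the bench, carried by 125 mm uprights at y = +-130. Bottles at x = 130, y = -85, 0, +85 mm, the three kinds in any order.
- sprayer: Finger-pump sprayer, fixed in the rack: aluminium canister 58 mm across, black collar, black push-down head with a small nozzle on its side. Origin at the centre of the canister's foot, 3 mm above the bench; z up; the nozzle points along its -x, square to the bars. The bottle-side bar is at its x = -120 mm, the other bar at x = -220 mm.
- head_top (a point): Centre of the top of the sprayer's pump head (a round button 20 mm across), 142 mm above the bench when up; it moves down with the head.
- nozzle (a point): Tip of the nozzle on the side of the pump head, 133 mm above the bench when the head is up, 20 mm from the bottle's axis; it moves with the head.
- spray_head (a joint): Travel of the pump head in m: 0 = up, 0.008 = fully down. A spring returns it: it starts to move at about 4 N and takes about 10 N fully down, where it meets a hard stop.
- spanner: Adjustable spanner, loose, steel, 198 mm, 0.32 kg, flat on the bench left or right of the station. Origin on the underside, under the handle; x along it to the jaw, z up. Handle x = -90 to 18 mm, 22 wide, 9 thick (2.5 to 11.5 above the underside); tail to x = -120, 26 wide, 14 thick; head x = 16 to 78, 46 wide, 14 thick, turned 11 degrees. Balance point at x = -13 mm.
- jaw (a point): Middle of the spanner's open jaw mouth, at x = 67, y = 8, z = 7 mm in the spanner's frame.
- chisel: Cold chisel, loose, 175 mm long, 16 mm thick and 22 mm wide at the edge, already draining across the two bars in front of the spout oil can. Origin on its underside in the middle; x along it. To be left alone.
- ring_spanner: Small combination spanner, loose, steel, 0.13 kg, 172 mm long: one ring end, one open end, no worm. It lies across the two bars in front of the sprayer. Origin on its flat underside in the middle, which is its balance point; x along it towards the open end, z up. Shank 13 mm wide, 7 mm thick (0 to 7 above the underside), x = -60 to 60 mm; ends up to 26 mm wide, 9 mm thick.
- oil_can: Spout oil can, fixed in the rack: cone-topped can 58 mm across with a thin spout, 165 mm high in all, no pump head. Origin at the centre of its foot, 3 mm above the bench.
- lid_tin: Lidded tin, fixed in the rack: round, 58 mm across, 105 mm high, flat press-in lid, no neck, cap or pump head. Origin at the centre of its foot, 3 mm above the bench; axes parallel to the sprayer's: the bars are at its x = -120 and -220 mm, and the place on them along its -x is free.
- hammer: Hammer, loose, 270 mm long, lying on the bench on the other side of the station from the spanner. x along the handle towards the head. To be left alone.
- door_knob: Brass door knob, loose, standing on its round 50 mm foot, 53 mm high, close beside the spanner's handle: its edge is about 30 mm from it. Origin at the centre of its foot. To be left alone.
Mind the look-alikes: they are no part of the job. Leave any purple look-alike of the spanner alone.

How it is judged:
By the outcome, as a careful person would: the job done as asked, in the order asked, and still so for the second after the job is handed in, with the robot touching nothing.
It also fails if it takes over 67 s, if anything falls off the work surface, if the arm or the gripper's body presses on something with over 40 N, if the wrist force passes 120 N, or if a joint passes its speed limit or range.

## Working session

There is one attempt and no reset: what is moved stays moved. The work goes in short steps, Python scripts to look and compute and a shell command to move; the robot and the scene stay as the last step left them, time stands still between calls to the robot, and variables do not carry over. Pictures are saved under pics/ and viewed, at most 10 in all, crops included, and the job is handed in when it is done.

```bash
mkdir -p pics; cat > h.py <<'E'
import numpy as np, cv2, json
from cell import ctrl, cams
def snap(n,f):
    s=ctrl.get_state(); im=cams.camera(n); cv2.imwrite(f'pics/{f}.png',im[:,:,::-1]); 
    p=cams.camera_params(n)
    if n=='wrist':
        T=np.eye(4);T[:3,:3]=s['tool_rot'];T[:3,3]=s['eef_pos']
        M=np.linalg.inv(T@np.array(p['T_tool_cam']))
    else: M=np.array(p['camera_from_world'])
    c=dict(fx=p['fx'],fy=p['fy'],cx=p['cx'],cy=p['cy'],M=M.tolist()); json.dump(c,open(f'pics/{f}.json','w')); return p
def cam(f):
    c=json.load(open(f'pics/{f}.json')); c['M']=np.array(c['M']); return c
def proj(f,X):
    c=cam(f); q=c['M'][:3,:3]@np.array(X,float)+c['M'][:3,3]
    return np.array([c['cx']+c['fx']*q[0]/-q[2], c['cy']-c['fy']*q[1]/-q[2]])
def ray(f,uv):
    c=cam(f); R=c['M'][:3,:3]; d=R.T@np.array([(uv[0]-c['cx'])/c['fx'],-(uv[1]-c['cy'])/c['fy'],-1]); return -R.T@c['M'][:3,3], d/np.linalg.norm(d)
def onz(f,uv,z):
    o,d=ray(f,uv); return o+d*(z-o[2])/d[2]
def tri(*obs):
    A=0;b=0;L=[ray(*o) for o in obs]
    for o,d in L:
        P=np.eye(3)-np.outer(d,d); A=A+P; b=b+P@o
    X=np.linalg.solve(A,b); return X.round(1), max(np.linalg.norm((np.eye(3)-np.outer(d,d))@(X-o)) for o,d in L).round(1)
E
python3 - <<'E'
from h import *
for n in ['scene','side','wrist']:
    p=snap(n,n+'0'); print({k:(np.round(v,3).tolist()) for k,v in p.items()})
s=ctrl.get_state(); print(s['tool_rot'],ctrl.tip_reach,s['time'],s['width'])
a=[cv2.imread(f'pics/{n}0.png') for n in ['scene','side']]
E
```

```text
{'fx': 417.754, 'fy': 417.754, 'cx': 281.718, 'cy': 205.95, 'camera_from_world': [[0.088, 0.996, -0.014, -2.096], [-0.714, 0.072, 0.696, 321.119], [0.695, -0.051, 0.718, -1753.285], [0.0, 0.0, 0.0, 1.0]]}
{'fx': 468.672, 'fy': 468.672, 'cx': 279.25, 'cy': 213.057, 'camera_from_world': [[0.978, -0.207, -0.011, -515.782], [0.16, 0.72, 0.675, -113.478], [-0.132, -0.662, 0.738, -1344.671], [0.0, 0.0, 0.0, 1.0]]}
{'fx': 356.423, 'fy': 356.423, 'cx': 280.142, 'cy': 203.353, 'T_tool_cam': [[0.001, 0.959, 0.283, 72.893], [1.0, -0.001, -0.001, 0.409], [-0.001, 0.283, -0.959, -159.694], [0.0, 0.0, 0.0, 1.0]]}
[[ 5.85861161e-05  9.99998432e-01 -1.76975629e-03]
 [ 9.99999996e-01 -5.84649037e-05  6.85426728e-05]
 [ 6.84390967e-05 -1.76976030e-03 -9.99998432e-01]] 19.0 0.15 85.49254153205999
```

View pics/scene0.png

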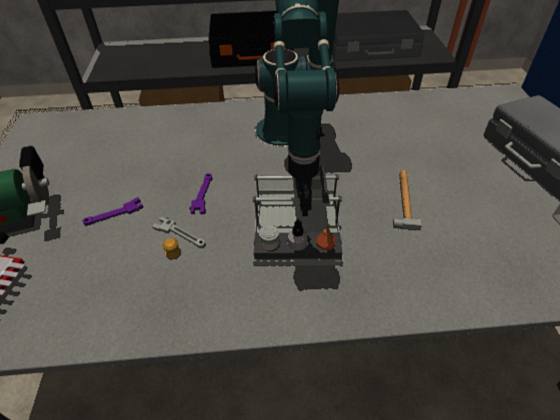

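View pics/side0.png

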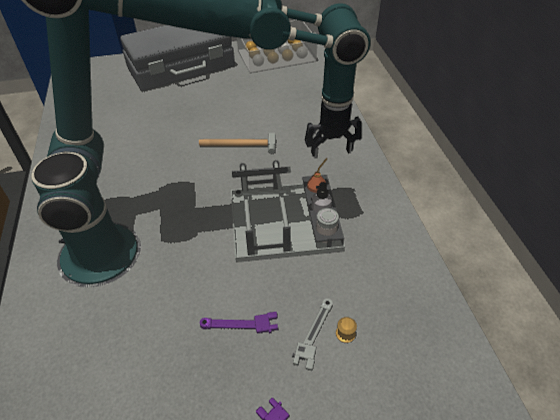

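View pics/wrist0.png

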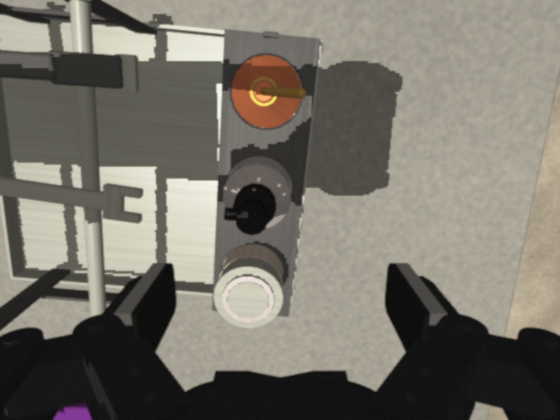

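The scene shows the silver adjustable spanner at about (178,232) with its jaw at (160,225). Beside it is the brass knob (171,248), and there are two purple look-alikes at (113,211) and (201,193). In the wrist picture the oil can is at (263,92), the sprayer head at (255,205), the tin at (248,298), the chisel at (95,70) and the ring spanner at (70,195) with its open end towards the bottles.

```bash
python3 - <<'E'
from h import *
print('tin',tri(('scene0',(268,233)),('side0',(327,214)),('wrist0',(248,298))))
print('head',tri(('scene0',(297.5,224)),('side0',(323,184)),('wrist0',(258,203))))
print('jaw',tri(('scene0',(158,226)),('side0',(303,362))))
print('tail',tri(('scene0',(201,244)),('side0',(327,303))))
print('knob',tri(('scene0',(170,240)),('side0',(347,322))))
print('ring open tip',onz('wrist0',(125,202),130), 'ring shank',onz('wrist0',(20,187),132))
for u in [(83,50),(92,250)]: print('bar',onz('wrist0',u,125))
for u in [(228,30),(320,40),(290,317)]: print('rack',onz('wrist0',u,0))
def crop(f,x,y,w,h,k): return cv2.resize(cv2.imread(f'pics/{f}.png')[y:y+h,x:x+w],(w*k,h*k),interpolation=cv2.INTER_CUBIC)
a=crop('scene0',145,205,75,60,5); b=crop('side0',285,290,75,80,5)
c=crop('side0',225,155,130,110,3); 
m=np.zeros((700,375+390,3),np.uint8)
m[:300,:375]=a; m[300:700,:375]=b; m[:330,375:765]=c
cv2.imwrite('pics/m1.png',m[:600] if 0 else cv2.resize(m,None,fx=.857,fy=.857))
E
```

```text
tin (array([647.3, -90.7, 102.9]), np.float64(4.7))
head (array([656.5,  -2. , 135.5]), np.float64(6.4))
jaw (array([ 493.8, -449.2,    1.4]), np.float64(5.4))
tail (array([ 591. , -304.9,    5.5]), np.float64(2.0))
knob (array([ 610.3, -392.2,   56. ]), np.float64(0.9))
ring open tip [565.08078883   2.43565633 130.        ] ring shank [494.46267515  13.76683475 132.        ]
bar [548.25051387 102.56098053 125.        ]
bar [533.38242549 -36.65598488 125.        ]
rack [6.25001193e+02 1.35291071e+02 5.68434189e-14]
rack [712.88091449 126.61461709   0.        ]
rack [ 6.86782084e+02 -1.79050920e+02  5.68434189e-14]
```

View pics/m1.png

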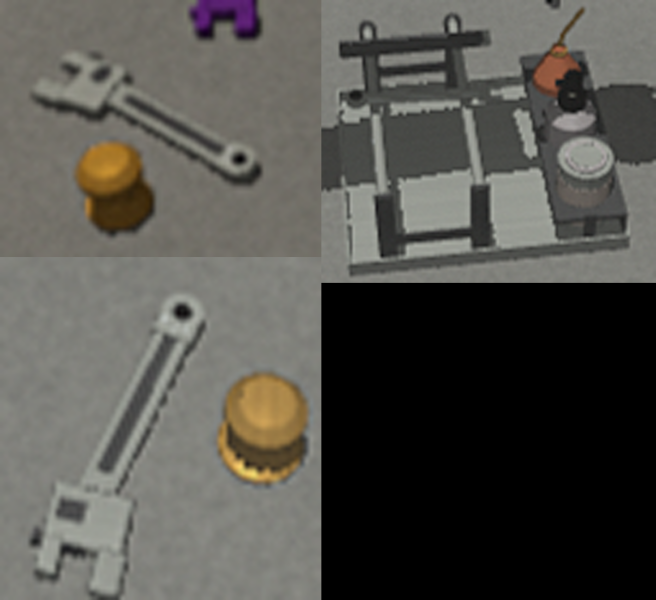

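The crop confirms the silver spanner with the worm and the knob on its +x side. The station's yaw is about -6°. I'll move above the ring spanner with the gripper turned for the grasp and look again.

```bash
python3 -m jog '[{"ty":-1,"rz":-0.24,"grip":1},{"ty":-1,"rz":-0.467,"grip":1},{"ty":-1,"rz":-0.467,"grip":1},{"ty":-1,"rz":-0.467,"grip":1},{"ty":-1,"rz":-0.467,"grip":1},{"ty":-1,"rz":-0.467,"grip":1},{"ty":-1,"rz":-0.467,"grip":1},{"ty":-1,"rz":-0.467,"grip":1},{"ty":-1,"rz":-0.467,"grip":1},{"ty":-1,"rz":-0.467,"grip":1}]' 40
python3 -m jog '[{"tx":0.5,"grip":1},{"tx":0.8,"grip":1},{"tx":0.8,"grip":1},{"tx":0.8,"grip":1}]'
python3 -c "
from h import *
snap('wrist','w1'); snap('side','s1'); snap('scene','c1'); s=ctrl.get_state(); print(s['eef_pos'],s['tool_rot'],s['wrist_force'],s['time'])"
```

```text
[6.74737621e+02 1.59422118e-02 2.13194410e+02] [[-4.23271004e-05  9.99999685e-01 -7.92647643e-04]
 [ 9.99999999e-01  4.23533901e-05  3.31500953e-05]
 [ 3.31836562e-05 -7.92646239e-04 -9.99999685e-01]] [-0.08899047  0.70688845 -0.35715519] 0.3invalid input at $[0]: expected keys tx, ty, tz, rx, ry, rz, grip
invalid input at $[0]: expected keys tx, ty, tz, rx, ry, rz, grip
```

View pics/w1.png

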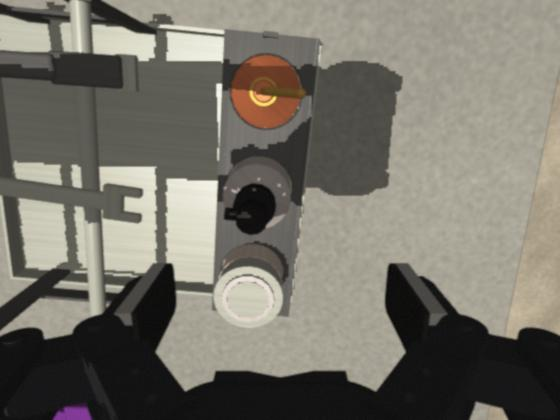

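The jog refused the rows because every key has to be given, so the arm hasn't moved and this view matches the first wrist picture. I'll resend the rows in full.

```bash
python3 -m jog '[{"tx":0,"ty":-0.5,"tz":0,"rx":0,"ry":0,"rz":-0.05,"grip":1},{"tx":0,"ty":-1,"tz":0,"rx":0,"ry":0,"rz":-0.11,"grip":1},{"tx":0,"ty":-1,"tz":0,"rx":0,"ry":0,"rz":-0.17,"grip":1},{"tx":0,"ty":-1,"tz":0,"rx":0,"ry":0,"rz":-0.23,"grip":1},{"tx":0,"ty":-1,"tz":0,"rx":0,"ry":0,"rz":-0.29,"grip":1},{"tx":0,"ty":-1,"tz":0,"rx":0,"ry":0,"rz":-0.35,"grip":1},{"tx":0,"ty":-1,"tz":0,"rx":0,"ry":0,"rz":-0.41,"grip":1},{"tx":0,"ty":-1,"tz":0,"rx":0,"ry":0,"rz":-0.467,"grip":1},{"tx":0,"ty":-1,"tz":0,"rx":0,"ry":0,"rz":-0.467,"grip":1}]' 40 && python3 -m jog '[{"tx":0.5,"ty":0,"tz":0,"rx":0,"ry":0,"rz":0,"grip":1},{"tx":0.8,"ty":0,"tz":0,"rx":0,"ry":0,"rz":0,"grip":1},{"tx":0.8,"ty":0,"tz":0,"rx":0,"ry":0,"rz":0,"grip":1},{"tx":0.8,"ty":0,"tz":0,"rx":0,"ry":0,"rz":0,"grip":1}]' && python3 -c "
from h import *
snap('wrist','w1'); snap('side','s1'); snap('scene','c1'); s=ctrl.get_state(); print(s['eef_pos'],s['tool_rot'],s['wrist_force'],s['time'])"
```

```text
time: 1.42
eef_pos: [574.9, 0.0, 213.7]
tool_rot: [[-0.994, 0.105, -0.0], [0.105, 0.994, 0.0], [0.0, 0.0, -1.0]]
wrist_force: [-0.2, -0.8, -0.2]
width: 85.6
grasp_force: 0.0
time: 1.92
eef_pos: [496.2, 8.2, 214.2]
tool_rot: [[-0.994, 0.105, 0.002], [0.105, 0.994, -0.0], [-0.002, 0.0, -1.0]]
wrist_force: [1.0, -1.0, 0.4]
width: 85.5
grasp_force: 0.0
[496.38737892   8.17809874 213.88481963] [[-9.94534269e-01  1.04409040e-01  5.82913717e-04]
 [ 1.04409036e-01  9.94534440e-01 -3.69704830e-05]
 [-5.83587820e-04  2.40930472e-05 -9.99999829e-01]] [-0.38889164  0.1894819   0.33512553] 2.075
```

View pics/w1.png

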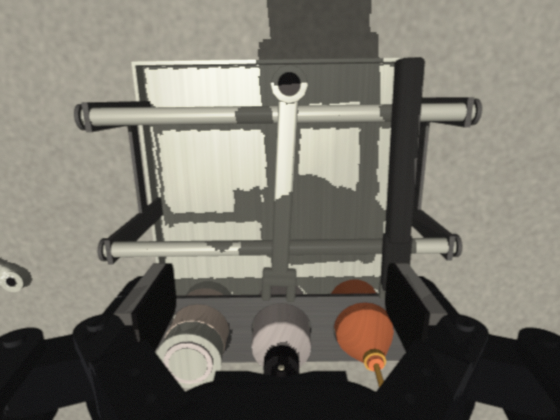

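The view shows the ring end at (289,87), the shank running down to (281,250) and the open end at about (281,280). The bar ends are at (77,117)/(480,111) and (100,250)/(460,246), and the chisel is at x≈405. The tin is on the left, and the place in front of it at columns 165–215 is free.

```bash
python3 - <<'E'
from h import *
from scipy.optimize import least_squares
mm=lambda x,y:((x/.857-375)/3+225,y/.857/3+155)
print('ring end',tri(('w1',(289,87)),('side0',mm(355,97))))
print('head',tri(('w1',(281,367)),('wrist0',(258,203)),('side0',(323,184))))
print('tin',tri(('w1',(187,366)),('wrist0',(248,298)),('side0',mm(585,158))))
# bar crossing near upright bracket (side0): far bar lower end, near bar lower end
P=[('w1',(77,117),(-90,-135,119)),('w1',(480,111),(-90,135,119)),('w1',(100,250),(10,-135,119)),('w1',(460,246),(10,135,119)),
   ('w1',(187,363),(130,-85,108)),('wrist0',(248,298),(130,-85,108)),('wrist0',(83,50),(10,None,119)),('wrist0',(92,250),(10,None,119))]
def res(p,full=False):
    x,y,a,dz=p; r=[]
    c,s=np.cos(a),np.sin(a)
    for f,uv,X in P:
        if X[1] is None:
            W=onz(f,uv,X[2]+dz); r.append((c*(W[0]-x)+s*(W[1]-y)-X[0])); continue
        W=onz(f,uv,X[2]+dz); l=np.array([c*(W[0]-x)+s*(W[1]-y),-s*(W[0]-x)+c*(W[1]-y)])
        r+=list(l-X[:2])
    return np.array(r)
o=least_squares(res,[530,0,-.1,0],loss='soft_l1'); print(o.x,np.degrees(o.x[2])); print(res(o.x).round(1))
x,y,a,dz=o.x;c,s=np.cos(a),np.sin(a)
for n,uv,z in [('ring',(289,87),130+dz),('shank',(287,130),132+dz),('shank2',(283,230),132+dz),('open',(281,283),130+dz),('head',(281,367),142+dz)]:
    W=onz('w1',uv,z); print(n,W.round(1),(c*(W[0]-x)+s*(W[1]-y)).round(1),(-s*(W[0]-x)+c*(W[1]-y)).round(1))
E
```

```text
ring end (array([417.1,  23.5, 129.3]), np.float64(2.0))
head (array([ 6.546e+02, -3.000e-01,  1.242e+02]), np.float64(10.6))
tin (array([647.3, -92.2, 102.4]), np.float64(3.1))
[ 5.25541487e+02  7.74559972e+00 -9.22612889e-02  2.51037013e+00] -5.28618246503056
[ 0.2 -5.2 -0.4  1.7 -0.3 -4.9 -0.2  1.2 -5.6 -0.8  0.8  2.8  2.1  0. ]
ring [419.2  23.2 132.5] -107.3 5.6
shank [445.9  19.2 134.5] -80.3 4.1
shank2 [515.7   9.4 134.5] -9.9 0.7
open [558.9   3.5 132.5] 33.6 -1.2
head [624.8  -3.4 144.5] 99.9 -2.0
```

Station origin is about (525,7) with yaw about -5.3°. The ring spanner's middle is near (491,13) at z≈129 and it lies at -8°. That fits its length and the height of the bars, so I'll grasp it.

```bash
python3 -m jog '[{"tx":0.058,"ty":0.04,"tz":0.3,"rx":0,"ry":0,"rz":0.011,"grip":0.2},{"tx":0.058,"ty":0.04,"tz":0.6,"rx":0,"ry":0,"rz":0.011,"grip":0.2},{"tx":0.058,"ty":0.04,"tz":0.75,"rx":0,"ry":0,"rz":0.011,"grip":0.2},{"tx":0.058,"ty":0.04,"tz":0.85,"rx":0,"ry":0,"rz":0.011,"grip":0.2},{"tx":0.058,"ty":0.04,"tz":0.85,"rx":0,"ry":0,"rz":0.011,"grip":0.2},{"tx":0.058,"ty":0.04,"tz":0.85,"rx":0,"ry":0,"rz":0.011,"grip":-1},{"tx":0.058,"ty":0.04,"tz":0.85,"rx":0,"ry":0,"rz":0.011,"grip":-1},{"tx":0.058,"ty":0.04,"tz":0.85,"rx":0,"ry":0,"rz":0.011,"grip":-1},{"tx":0.058,"ty":0.04,"tz":0.85,"rx":0,"ry":0,"rz":0.011,"grip":-1},{"tx":0.058,"ty":0.04,"tz":0.85,"rx":0,"ry":0,"rz":0.011,"grip":-1},{"tx":0.058,"ty":0.04,"tz":0.85,"rx":0,"ry":0,"rz":0.011,"grip":-1},{"tx":0.058,"ty":0.04,"tz":0.85,"rx":0,"ry":0,"rz":0.011,"grip":-1}]' 40
```

```text
time: 3.58
eef_pos: [490.0, 12.9, 128.6]
tool_rot: [[-0.99, 0.138, -0.0], [0.138, 0.99, 0.0], [0.0, -0.0, -1.0]]
wrist_force: [-0.6, 0.5, -0.4]
width: 0.2
grasp_force: 0.0
```

The fingers closed to 0, so the grasp missed. I'll look.

```bash
python3 -c "
from h import *
snap('wrist','w2'); snap('side','s2'); snap('scene','c2')
m=np.zeros((600,800,3),np.uint8)
m[:315,:420]=cv2.resize(cv2.imread('pics/w2.png'),(420,315))
f=lambda n,x,y,w,h,k:cv2.resize(cv2.imread('pics/%s.png'%n)[y:y+h,x:x+w],(w*k,h*k),interpolation=cv2.INTER_CUBIC)
m[:330,420:800]=f('s2',225,155,95,82,4)[:330,:380] if 0 else cv2.resize(f('s2',225,150,130,113,3),(380,330))
m[330:600,420:780]=f('c2',245,165,120,90,3)
cv2.imwrite('pics/m2.png',m)"
```

```text
(no output)
```

View pics/m2.png

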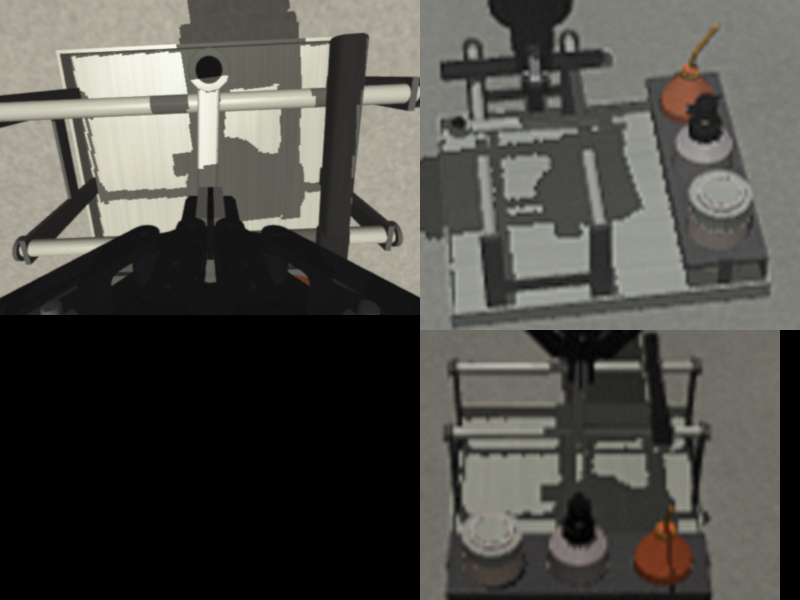

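```bash
python3 - <<'E'
from h import *
s=ctrl.get_state(); print(s['width'],s['eef_pos'],s['wrist_force'])
for X in [(490,13,110),(490,13,129),(418,23,129),(525.5,6,125),(490,13,160)]:
    a=proj('s2',X);b=proj('c2',X);w=proj('w2',X)
    print(X,'side',a.round(),'m2',((a-[225,150])*[380/130,330/113]+[420,0]).round(),'scene',b.round(),((b-[245,165])*3+[420,330]).round(),'wrist m2',(w*.75).round())
E
```

```text
-0.3912588362750503 [490.06998211  12.84051962 128.66021188] [-0.8923508   0.22786892  0.52161053]
(490, 13, 110) side [265. 196.] m2 [537. 135.] scene [298. 191.] [579. 407.] wrist m2 [209. 178.]
(490, 13, 129) side [265. 191.] m2 [537. 121.] scene [298. 186.] [579. 394.] wrist m2 [209. 189.]
(418, 23, 129) side [239. 193.] m2 [461. 125.] scene [299. 171.] [581. 349.] wrist m2 [208.  71.]
(525.5, 6, 125) side [278. 192.] m2 [574. 123.] scene [297. 195.] [577. 421.] wrist m2 [206. 234.]
(490, 13, 160) side [265. 183.] m2 [536.  98.] scene [298. 179.] [580. 372.] wrist m2 [208. 213.]
```

```bash
python3 -c "
from h import *
f=lambda n,x,y,w,h,k:np.clip(cv2.resize(cv2.imread('pics/%s.png'%n)[y:y+h,x:x+w],(w*k,h*k),interpolation=cv2.INTER_CUBIC)*2.0,0,255).astype(np.uint8)
m=np.zeros((600,800,3),np.uint8)
m[:600,:400]=f('w2',230,220,100,150,4)
m[:300,400:800]=f('s2',225,150,80,60,5)
m[300:600,400:800]=f('c2',260,155,80,60,5)
cv2.imwrite('pics/m3.png',m)"
```

```text
(no output)
```

View pics/m3.png

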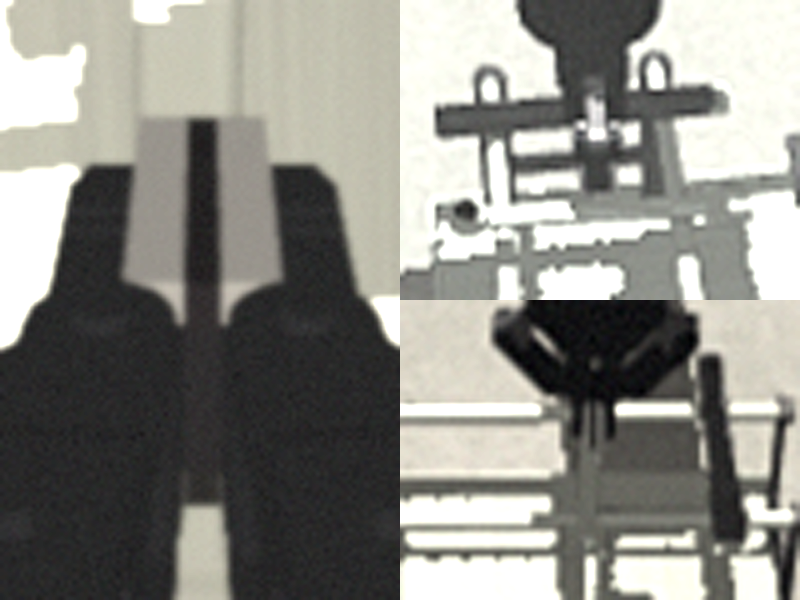

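The pads are shut above the shank. I'll measure where the fingertips really are.

```bash
python3 - <<'E'
from h import *
s=ctrl.get_state();R=np.array(s['tool_rot']);t=np.array(s['eef_pos'])
for z in (19,10,0,-10,-20):
  print(z,[proj('w2',R@[x,0,z]+t).round(0).tolist() for x in (11,0,-11)])
print(tri(('s2',(264.5,188)),('c2',(298,182.5))))
print(tri(('s2',(264.5,188)),('w2',(280.5,250))))
# finger width in wrist: pad col 265..296 at tip
# ring: check shank heights from wrist pair
print('open fork', tri(('wrist0',(123,203)),('w1',(281,280))))
print('bar crossing near', tri(('wrist0',(90,198)),('w1',(281,247)),('side0',(278,192))))
E
```

```text
19 [[278.0, 217.0], [278.0, 237.0], [278.0, 256.0]]
10 [[278.0, 223.0], [278.0, 243.0], [278.0, 263.0]]
0 [[278.0, 230.0], [278.0, 251.0], [278.0, 272.0]]
-10 [[278.0, 238.0], [278.0, 260.0], [278.0, 282.0]]
-20 [[277.0, 247.0], [278.0, 271.0], [278.0, 293.0]]
(array([488.8,  12.1, 144. ]), np.float64(0.5))
(array([487.6,  15.4, 138.6]), np.float64(2.4))
open fork (array([561. ,   1.8, 124.9]), np.float64(1.6))
bar crossing near (array([532. ,   5.5, 123. ]), np.float64(5.9))
```

All three views put the closed fingertips near z≈140, though the TCP reads 129 and the tips should then be near 110. They end about 30 mm short of nominal, so I'll open, go 30 mm lower and grasp again. There's nothing in the way below.

```bash
python3 -m jog '[{"tx":0,"ty":0,"tz":0,"rx":0,"ry":0,"rz":0,"grip":0.2},{"tx":0,"ty":0,"tz":0,"rx":0,"ry":0,"rz":0,"grip":0.2},{"tx":0,"ty":0,"tz":0,"rx":0,"ry":0,"rz":0,"grip":0.2},{"tx":0,"ty":0,"tz":0,"rx":0,"ry":0,"rz":0,"grip":0.2}]' && python3 -m jog '[{"tx":0,"ty":0,"tz":0.1,"rx":0,"ry":0,"rz":0,"grip":0.2},{"tx":0,"ty":0,"tz":0.2,"rx":0,"ry":0,"rz":0,"grip":0.2},{"tx":0,"ty":0,"tz":0.3,"rx":0,"ry":0,"rz":0,"grip":0.2},{"tx":0,"ty":0,"tz":0.3,"rx":0,"ry":0,"rz":0,"grip":0.2}]' && python3 -m jog '[{"tx":0,"ty":0,"tz":0,"rx":0,"ry":0,"rz":0,"grip":-1},{"tx":0,"ty":0,"tz":0,"rx":0,"ry":0,"rz":0,"grip":-1},{"tx":0,"ty":0,"tz":0,"rx":0,"ry":0,"rz":0,"grip":-1},{"tx":0,"ty":0,"tz":0,"rx":0,"ry":0,"rz":0,"grip":-1},{"tx":0,"ty":0,"tz":0,"rx":0,"ry":0,"rz":0,"grip":-1},{"tx":0,"ty":0,"tz":0,"rx":0,"ry":0,"rz":0,"grip":-1}]' 40; python3 -c "
from h import *
snap('wrist','w3'); snap('side','s3')"
```

```text
time: 4.22
eef_pos: [490.1, 12.8, 128.7]
tool_rot: [[-0.99, 0.138, -0.0], [0.138, 0.99, -0.0], [0.0, -0.0, -1.0]]
wrist_force: [0.2, -0.4, 0.1]
width: 51.4
grasp_force: 0.0
time: 4.72
eef_pos: [488.8, 12.9, 97.1]
tool_rot: [[-0.99, 0.138, -0.003], [0.138, 0.99, 0.0], [0.003, -0.0, -1.0]]
wrist_force: [0.3, -0.5, 0.1]
width: 51.2
grasp_force: 0.0
time: 5.48
eef_pos: [490.5, 12.8, 99.2]
tool_rot: [[-0.99, 0.138, 0.001], [0.138, 0.99, -0.0], [-0.001, 0.0, -1.0]]
wrist_force: [0.7, -0.1, 3.1]
width: 11.9
grasp_force: 39.7
```

The shank is gripped (opening 11.9, force 40 N). Next I'll lift it, carry it to the place in front of the tin and lower it.

```bash
python3 -m jog '[{"tx":0,"ty":0,"tz":-0.2,"rx":0,"ry":0,"rz":0,"grip":-1},{"tx":0,"ty":0,"tz":-0.4,"rx":0,"ry":0,"rz":0,"grip":-1},{"tx":0,"ty":0,"tz":-0.4,"rx":0,"ry":0,"rz":0,"grip":-1}]' && python3 -m jog '[{"tx":-0.01,"ty":-0.22,"tz":0,"rx":0,"ry":0,"rz":-0.005,"grip":-1},{"tx":-0.02,"ty":-0.5,"tz":0,"rx":0,"ry":0,"rz":-0.01,"grip":-1},{"tx":-0.04,"ty":-0.75,"tz":0,"rx":0,"ry":0,"rz":-0.015,"grip":-1},{"tx":-0.04,"ty":-0.89,"tz":0,"rx":0,"ry":0,"rz":-0.015,"grip":-1},{"tx":-0.04,"ty":-0.89,"tz":0,"rx":0,"ry":0,"rz":-0.015,"grip":-1},{"tx":-0.04,"ty":-0.89,"tz":0.2,"rx":0,"ry":0,"rz":-0.015,"grip":-1},{"tx":-0.04,"ty":-0.89,"tz":0.3,"rx":0,"ry":0,"rz":-0.015,"grip":-1},{"tx":-0.04,"ty":-0.89,"tz":0.35,"rx":0,"ry":0,"rz":-0.015,"grip":-1},{"tx":-0.04,"ty":-0.89,"tz":0.35,"rx":0,"ry":0,"rz":-0.015,"grip":-1}]'; python3 -c "
from h import *
snap('wrist','w4'); snap('side','s4'); snap('scene','c4')"
```

```text
time: 5.95
eef_pos: [490.9, 12.9, 139.5]
tool_rot: [[-0.99, 0.138, 0.002], [0.138, 0.99, 0.0], [-0.002, 0.0, -1.0]]
wrist_force: [-0.5, 0.6, -0.1]
width: 11.8
grasp_force: 39.2
time: 7.08
eef_pos: [481.6, -75.4, 103.4]
tool_rot: [[-0.996, 0.091, -0.001], [0.091, 0.996, 0.0], [0.001, 0.0, -1.0]]
wrist_force: [0.2, 0.0, -0.2]
width: 11.8
grasp_force: 39.3
```

```bash
python3 -m jog '[{"tx":0,"ty":0,"tz":0.02,"rx":0,"ry":0,"rz":0,"grip":-1},{"tx":0,"ty":0,"tz":0.04,"rx":0,"ry":0,"rz":0,"grip":-1},{"tx":0,"ty":0,"tz":0.04,"rx":0,"ry":0,"rz":0,"grip":-1}]'; python3 -c "
from h import *
snap('wrist','w5');snap('side','s5')
f=lambda n,x,y,w,h,k:np.clip(cv2.resize(cv2.imread('pics/%s.png'%n)[y:y+h,x:x+w],(w*k,h*k),interpolation=cv2.INTER_CUBIC)*1.5,0,255).astype(np.uint8)
m=np.zeros((600,800,3),np.uint8)
m[:300,:400]=cv2.resize(cv2.imread('pics/w5.png'),(400,300)); m[300:600,:400]=cv2.resize(cv2.imread('pics/w3.png'),(400,300))
m[:400,400:800]=f('s5',225,160,100,100,4)
cv2.imwrite('pics/m4.png',m)"
```

```text
time: 7.6
eef_pos: [481.6, -75.8, 99.5]
tool_rot: [[-0.996, 0.091, -0.0], [0.091, 0.996, 0.0], [0.0, 0.0, -1.0]]
wrist_force: [-0.2, -0.8, -1.4]
width: 11.6
grasp_force: 39.3
```

View pics/m4.png

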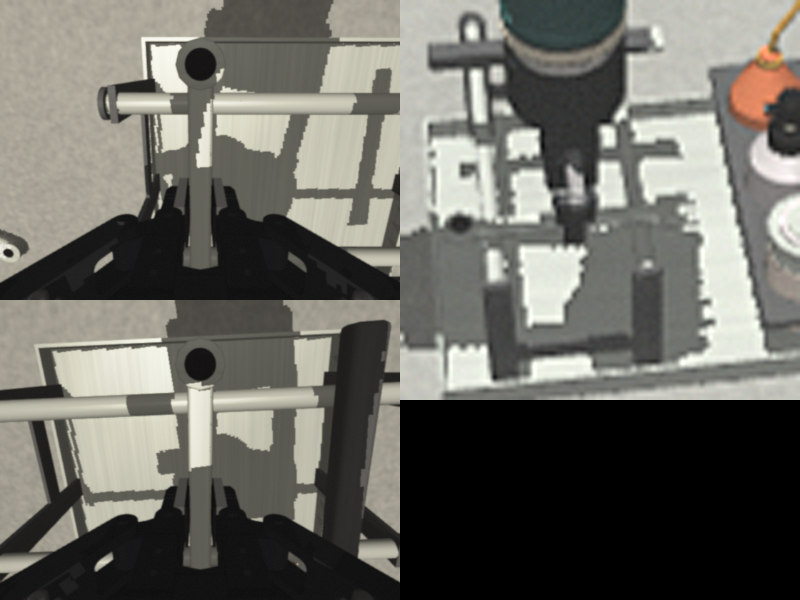

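The spanner hangs level across both bars in front of the tin: ring end at (200,63) of the top left picture, shank straight across, free of the uprights. I'll lower the last 2 mm, release, rise and go to the adjustable spanner.

```bash
python3 -m jog '[{"tx":0,"ty":0,"tz":0.01,"rx":0,"ry":0,"rz":0,"grip":-1},{"tx":0,"ty":0,"tz":0.015,"rx":0,"ry":0,"rz":0,"grip":-1},{"tx":0,"ty":0,"tz":0.015,"rx":0,"ry":0,"rz":0,"grip":-1}]' && python3 -m jog '[{"tx":0,"ty":0,"tz":0,"rx":0,"ry":0,"rz":0,"grip":-0.4},{"tx":0,"ty":0,"tz":0,"rx":0,"ry":0,"rz":0,"grip":-0.1},{"tx":0,"ty":0,"tz":0,"rx":0,"ry":0,"rz":0,"grip":0},{"tx":0,"ty":0,"tz":0,"rx":0,"ry":0,"rz":0,"grip":0},{"tx":0,"ty":0,"tz":-0.2,"rx":0,"ry":0,"rz":0,"grip":0},{"tx":0,"ty":0,"tz":-0.6,"rx":0,"ry":0,"rz":0,"grip":0},{"tx":0,"ty":0,"tz":-1,"rx":0,"ry":0,"rz":0,"grip":0},{"tx":0,"ty":0,"tz":-1,"rx":0,"ry":0,"rz":0,"grip":0}]' && python3 -c "
from h import *
snap('wrist','w6');snap('side','s6');snap('scene','c6');print(ctrl.get_state()['joint_pos'])
for a,b in (('w6','w1'),('s6','s4')): 
  pass
print('tail',tri(('scene0',(201,241.9)),('side0',(327.7,302.8))))
mm=lambda x,y:((x/.857)/5+285,(y/.857-300)/5+290)
ms=lambda x,y:((x/.857)/5+145,(y/.857)/5+205)
for n,a,b in (('hole',(240,158),(183,312)),('neck',(115,95),(102,480)),('wormhole',(103,72),(72,512)),('headend',(45,85),(75,590)),('knobtop',(110,160),(265,400))): print(n,tri(('scene0',ms(*a)),('side0',mm(*b))), onz('side0',mm(*b),12).round(0), onz('scene0',ms(*a),12).round(0))
"
```

```text
time: 8.07
eef_pos: [481.9, -75.9, 99.1]
tool_rot: [[-0.996, 0.091, 0.0], [0.091, 0.996, -0.0], [-0.0, -0.0, -1.0]]
wrist_force: [-2.3, 0.6, 4.6]
width: 11.7
grasp_force: 40.1
time: 9.07
eef_pos: [484.7, -76.5, 202.3]
tool_rot: [[-0.996, 0.091, 0.008], [0.091, 0.996, -0.002], [-0.008, -0.001, -1.0]]
wrist_force: [-0.0, -0.7, -0.4]
width: 42.8
grasp_force: 0.0
[-1.18728962e+01 -4.81637933e+00  1.15308575e+02  1.33095709e-04
  6.95948841e+01 -9.66565739e+01]
tail (array([ 590.1, -306. ,   12.1]), np.float64(0.7))
hole (array([ 590.1, -306. ,   12.1]), np.float64(0.7)) [ 590. -307.   12.] [ 589. -305.   12.]
neck (array([ 516.1, -403.1,   11.2]), np.float64(1.0)) [ 515. -403.   12.] [ 518. -404.   12.]
wormhole (array([ 493.5, -416.2,   11.5]), np.float64(1.5)) [ 494. -418.   12.] [ 493. -415.   12.]
headend (array([ 488.3, -460. ,    0. ]), np.float64(3.2)) [ 485. -462.   12.] [ 502. -458.   12.]
knobtop (array([ 611.5, -391.5,   46.8]), np.float64(0.3)) [ 621. -374.   12.] [ 582. -401.   12.]
```

Released cleanly. The tail hole measures (590,-306,12) and the neck (516,-403,11). Their spacing of 122 mm and height of about 12 fit the handle. The spanner points at about -127°, and the knob centre is 68 mm from its axis. I'll go above its balance point, turned for the grasp.

```bash
for i in 1; do python3 -m jog '[{"tx":0,"ty":-0.5,"tz":0,"rx":0,"ry":0,"rz":0,"grip":0},{"tx":0,"ty":-1,"tz":0,"rx":0,"ry":0,"rz":0,"grip":0}]' >/dev/null; python3 -m jog '[{"tx":0,"ty":-0.5,"tz":0,"rx":0,"ry":0,"rz":0,"grip":0},{"tx":0,"ty":-1,"tz":0,"rx":0,"ry":0,"rz":0,"grip":0}]' >/dev/null;  python3 -m jog '[{"tx":0,"ty":-0.5,"tz":0,"rx":0,"ry":0,"rz":0,"grip":0},{"tx":0,"ty":-1,"tz":0,"rx":0,"ry":0,"rz":0,"grip":0}]' ; done; python3 -m jog '[{"tx":-0.1,"ty":0,"tz":0,"rx":0,"ry":0,"rz":0.05,"grip":0},{"tx":-0.2,"ty":0,"tz":0,"rx":0,"ry":0,"rz":0.11,"grip":0},{"tx":-0.4,"ty":0,"tz":0,"rx":0,"ry":0,"rz":0.17,"grip":0},{"tx":-0.6,"ty":0,"tz":0,"rx":0,"ry":0,"rz":0.23,"grip":0},{"tx":-0.78,"ty":0,"tz":0,"rx":0,"ry":0,"rz":0.29,"grip":0},{"tx":-0.78,"ty":0,"tz":0,"rx":0,"ry":0,"rz":0.34,"grip":0},{"tx":-0.78,"ty":0,"tz":0,"rx":0,"ry":0,"rz":0.4,"grip":0},{"tx":-0.78,"ty":0,"tz":0,"rx":0,"ry":0,"rz":0.46,"grip":0},{"tx":-0.78,"ty":0,"tz":0,"rx":0,"ry":0,"rz":0.52,"grip":0},{"tx":-0.78,"ty":0,"tz":0,"rx":0,"ry":0,"rz":0.58,"grip":0},{"tx":-0.78,"ty":0,"tz":0,"rx":0,"ry":0,"rz":0.64,"grip":0},{"tx":-0.78,"ty":0,"tz":0,"rx":0,"ry":0,"rz":0.678,"grip":0},{"tx":-0.78,"ty":0,"tz":0,"rx":0,"ry":0,"rz":0.678,"grip":0},{"tx":-0.78,"ty":0,"tz":0,"rx":0,"ry":0,"rz":0.678,"grip":0}]'
python3 - <<'E'
from h import *
snap('wrist','w7')
print('nozzle',tri(('w1',(281,367)),('wrist0',(227,213))))
for X in [(590,-306,12),(516,-403,12),(532.5,-381.5,12)]: print(proj('w7',X).round())
g=cv2.cvtColor(cv2.imread('pics/w7.png'),cv2.COLOR_BGR2HSV)
print(np.percentile(g[...,2],[5,25,50,75,90,95,99]))
# intensity rows: profile across image at several rows
for r in range(20,400,20):
    print(r,' '.join(str(int(v)) for v in g[r,150:420:6,2]))
E
```

```text
time: 9.98
eef_pos: [453.1, -375.3, 195.7]
tool_rot: [[-0.996, 0.091, -0.003], [0.091, 0.996, 0.003], [0.003, 0.002, -1.0]]
wrist_force: [0.9, -0.3, 0.6]
width: 42.4
grasp_force: 0.0
time: 11.72
eef_pos: [531.6, -381.3, 196.7]
tool_rot: [[0.604, 0.797, -0.002], [0.797, -0.604, 0.001], [0.0, -0.002, -1.0]]
wrist_force: [-0.4, 1.3, -0.2]
width: 42.4
grasp_force: 0.0
nozzle (array([637. ,  -5. , 130.8]), np.float64(0.4))
[282.  73.]
[281. 202.]
[281. 175.]
[ 17.    76.   156.   162.   166.   168.   189.01]
20 76 77 75 75 77 74 73 76 149 155 158 161 165 156 160 163 156 161 160 160 157 157 155 157 158 94 79 78 79 79 80 79 130 159 161 167 156 155 161 162 156 163 163 160 156
40 77 73 76 72 76 77 74 76 74 75 75 77 76 76 76 71 77 75 76 75 78 74 78 75 78 74 77 76 78 75 77 79 78 75 80 81 109 158 154 157 163 162 159 160 156
60 75 75 76 101 154 158 162 160 160 162 163 159 157 156 156 157 154 159 163 160 165 104 101 102 79 80 77 78 75 79 78 79 77 78 77 82 163 165 164 164 158 167 166 158 158
80 73 78 78 76 163 162 159 158 158 156 159 157 164 159 165 168 171 161 153 159 211 99 86 98 97 78 77 79 78 7
[... 1862 characters left out ...]
6 169 166 164 157 167 163 164 167 163 108 13 15 25 91 18 18 20 18 21 22 169 163 166 166
320 20 19 20 19 17 18 18 18 18 21 17 19 14 166 166 166 164 165 165 169 163 166 168 168 168 168 166 165 170 169 158 56 14 23 18 20 19 18 18 20 20 17 14 19 18
340 21 23 18 18 18 18 21 18 20 18 20 20 157 167 162 163 163 164 134 156 155 118 91 56 53 74 163 169 164 168 165 163 20 21 20 17 17 20 19 20 18 17 22 24 21
360 22 23 19 19 18 19 17 16 18 18 18 105 164 166 168 172 99 156 142 102 132 153 152 153 152 135 150 79 64 147 167 158 161 16 20 18 22 18 20 18 19 19 23 20 21
380 162 159 20 17 21 21 20 21 18 18 19 19 18 19 18 21 18 19 15 18 21 18 20 20 20 19 19 15 19 18 17 21 18 17 21 19 22 22 16 20 19 18 107 156 69
```

The slot of the handle runs down the image at column 282, so the tool lies within 1 mm of the axis, and the nozzle measures (637,-5,131). I'll descend in guarded steps.

```bash
python3 -m jog '[{"tx":0,"ty":0,"tz":0.3,"rx":0,"ry":0,"rz":0,"grip":0},{"tx":0,"ty":0,"tz":0.8,"rx":0,"ry":0,"rz":0,"grip":0},{"tx":0,"ty":0,"tz":1,"rx":0,"ry":0,"rz":0,"grip":0}]' >/dev/null;  python3 -m jog '[{"tx":0,"ty":0,"tz":0.3,"rx":0,"ry":0,"rz":0,"grip":0},{"tx":0,"ty":0,"tz":0.6,"rx":0,"ry":0,"rz":0,"grip":0},{"tx":0,"ty":0,"tz":0.8,"rx":0,"ry":0,"rz":0,"grip":0},{"tx":0,"ty":0,"tz":0.9,"rx":0,"ry":0,"rz":0,"grip":0},{"tx":0,"ty":0,"tz":0.94,"rx":0,"ry":0,"rz":0,"grip":0},{"tx":0,"ty":0,"tz":0.94,"rx":0,"ry":0,"rz":0,"grip":0}]'; python3 - <<'E'
from h import *
snap('wrist','w8')
for f in('w7','w8'):
  g=cv2.imread(f'pics/{f}.png')[...,1].astype(int)
  for r in range(20,180,15):
    c=np.where(g[r,262:302]<62)[0]; print(r,(c.mean()+262).round(1) if len(c) else None,len(c),end=';')
  print()
E
```

```text
time: 12.9
eef_pos: [532.7, -382.1, 4.9]
tool_rot: [[0.605, 0.796, 0.001], [0.796, -0.605, -0.001], [-0.0, 0.001, -1.0]]
wrist_force: [-0.3, -1.5, -1.1]
width: 42.5
grasp_force: 0.0
20 None 0;35 None 0;50 None 0;65 None 0;80 None 0;95 282.5 8;110 281.5 8;125 281.5 8;140 281.0 9;155 280.5 8;170 None 0;
20 None 0;35 281.0 29;50 281.0 19;65 None 0;80 None 0;95 None 0;110 272.0 1;125 279.6 8;140 280.4 10;155 278.2 17;170 278.3 14;
```

```bash
python3 -m jog '[{"tx":0,"ty":-0.005,"tz":0.04,"rx":0,"ry":0,"rz":0.01,"grip":0},{"tx":0,"ty":-0.005,"tz":0.06,"rx":0,"ry":0,"rz":0.01,"grip":0},{"tx":0,"ty":-0.005,"tz":0.06,"rx":0,"ry":0,"rz":0.01,"grip":0}]' | grep -E 'eef_pos|force';  python3 -m jog '[{"tx":0,"ty":0,"tz":0.02,"rx":0,"ry":0,"rz":0,"grip":-0.1},{"tx":0,"ty":0,"tz":0.03,"rx":0,"ry":0,"rz":0,"grip":-0.2},{"tx":0,"ty":0,"tz":0.03,"rx":0,"ry":0,"rz":0,"grip":-0.2}]'; python3 - <<'E'
from h import *
snap('wrist','w9'); snap('side','s9')
E
```

```text
eef_pos: [531.6, -381.3, -2.0]
wrist_force: [-0.8, 0.1, -0.3]
grasp_force: 0.0
time: 13.7
eef_pos: [531.6, -381.3, -5.0]
tool_rot: [[0.63, 0.776, -0.0], [0.776, -0.63, 0.0], [-0.0, -0.0, -1.0]]
wrist_force: [0.4, 0.5, 0.2]
width: 34.0
grasp_force: 0.0
```

```bash
python3 -m jog '[{"tx":0,"ty":0,"tz":0.015,"rx":0,"ry":0,"rz":0,"grip":-0.2},{"tx":0,"ty":0,"tz":0.03,"rx":0,"ry":0,"rz":0,"grip":-0.2},{"tx":0,"ty":0,"tz":0.03,"rx":0,"ry":0,"rz":0,"grip":-0.2}]' | grep -E 'eef_pos|force';  python3 -m jog '[{"tx":0,"ty":0,"tz":0.015,"rx":0,"ry":0,"rz":0,"grip":-0.3},{"tx":0,"ty":0,"tz":0.02,"rx":0,"ry":0,"rz":0,"grip":-0.3},{"tx":0,"ty":0,"tz":0.02,"rx":0,"ry":0,"rz":0,"grip":-0.3}]' | grep -E 'eef_pos|force|width'
```

```text
eef_pos: [531.6, -381.3, -8.1]
wrist_force: [-0.0, -0.7, -0.1]
grasp_force: 0.0
eef_pos: [531.7, -381.4, -9.9]
wrist_force: [0.2, -1.2, 0.3]
width: 29.7
grasp_force: 0.0
```

```bash
python3 -m jog '[{"tx":0,"ty":0,"tz":0.01,"rx":0,"ry":0,"rz":0,"grip":-0.3},{"tx":0,"ty":0,"tz":0.02,"rx":0,"ry":0,"rz":0,"grip":-0.3},{"tx":0,"ty":0,"tz":0.02,"rx":0,"ry":0,"rz":0,"grip":-0.3}]' | grep -E 'eef_pos|force';  python3 -m jog '[{"tx":0,"ty":0,"tz":0.01,"rx":0,"ry":0,"rz":0,"grip":-0.3},{"tx":0,"ty":0,"tz":0.02,"rx":0,"ry":0,"rz":0,"grip":-0.3},{"tx":0,"ty":0,"tz":0.02,"rx":0,"ry":0,"rz":0,"grip":-0.3}]' | grep -E 'eef_pos|force|width'
```

```text
eef_pos: [531.7, -381.3, -11.9]
wrist_force: [-0.3, 0.6, 0.0]
grasp_force: 0.0
eef_pos: [531.6, -381.3, -14.0]
wrist_force: [-1.3, -0.7, 0.1]
width: 30.2
grasp_force: 0.0
```

```bash
python3 -m jog '[{"tx":0,"ty":0,"tz":-0.02,"rx":0,"ry":0,"rz":0,"grip":-0.3},{"tx":0,"ty":0,"tz":-0.02,"rx":0,"ry":0,"rz":0,"grip":-1},{"tx":0,"ty":0,"tz":-0.02,"rx":0,"ry":0,"rz":0,"grip":-1},{"tx":0,"ty":0,"tz":-0.02,"rx":0,"ry":0,"rz":0,"grip":-1},{"tx":0,"ty":0,"tz":-0.02,"rx":0,"ry":0,"rz":0,"grip":-1}]' 60 ;  python3 -m jog '[{"tx":0,"ty":0,"tz":-0.1,"rx":0,"ry":0,"rz":0,"grip":-1},{"tx":0,"ty":0,"tz":-0.2,"rx":0,"ry":0,"rz":0,"grip":-1},{"tx":0,"ty":0,"tz":-0.2,"rx":0,"ry":0,"rz":0,"grip":-1}]'; python3 -c "
from h import *
snap('wrist','w10');snap('side','s10');print(ctrl.get_state()['ft_torque'])"
```

```text
time: 15.92
eef_pos: [532.1, -381.7, -11.2]
tool_rot: [[0.63, 0.776, 0.001], [0.776, -0.63, -0.001], [-0.0, 0.001, -1.0]]
wrist_force: [-1.8, 0.4, 6.0]
width: 19.6
grasp_force: 59.4
time: 16.3
eef_pos: [532.5, -382.0, 9.2]
tool_rot: [[0.63, 0.776, 0.002], [0.776, -0.63, -0.001], [0.0, 0.002, -1.0]]
wrist_force: [0.6, -0.4, -3.3]
width: 19.5
grasp_force: 59.0
[-0.02039644 -0.00662841 -0.03164195]
```

The spanner is held level: 3.3 N of weight and almost no moment. The fingertips touched the bench at TCP≈-11, which confirms the measured tip offset.

Plan for laying it down:
- The head rests on the bottle-side bar and the handle on the other.
- The jaw sits about 56 mm short of the nozzle, on its axis.
- The handle is turned -5° from the station's x, which splits the head's 11° set.

I'll lift, turn and carry it there.

```bash
python3 -m jog '[{"tx":0,"ty":0,"tz":-0.4,"rx":0,"ry":0,"rz":0,"grip":-1},{"tx":0,"ty":0,"tz":-0.8,"rx":0,"ry":0,"rz":0,"grip":-1},{"tx":0,"ty":0,"tz":-1,"rx":0,"ry":0,"rz":0,"grip":-1}]' >/dev/null; python3 -m jog '[{"tx":0,"ty":0,"tz":-0.4,"rx":0,"ry":0,"rz":0,"grip":-1},{"tx":0,"ty":0,"tz":-0.76,"rx":0,"ry":0,"rz":0,"grip":-1},{"tx":0,"ty":0,"tz":-0.76,"rx":0,"ry":0,"rz":0,"grip":-1}]' | grep -E 'eef|grasp|width'; python3 -m jog '[{"tx":0.1,"ty":-0.08,"tz":0,"rx":0,"ry":0,"rz":-0.04,"grip":-1},{"tx":0.2,"ty":-0.16,"tz":0,"rx":0,"ry":0,"rz":-0.095,"grip":-1},{"tx":0.3,"ty":-0.24,"tz":0,"rx":0,"ry":0,"rz":-0.15,"grip":-1},{"tx":0.4,"ty":-0.32,"tz":0,"rx":0,"ry":0,"rz":-0.205,"grip":-1},{"tx":0.5,"ty":-0.4,"tz":0,"rx":0,"ry":0,"rz":-0.26,"grip":-1},{"tx":0.6,"ty":-0.48,"tz":0,"rx":0,"ry":0,"rz":-0.315,"grip":-1},{"tx":0.7,"ty":-0.56,"tz":0,"rx":0,"ry":0,"rz":-0.37,"grip":-1},{"tx":0.776,"ty":-0.63,"tz":0,"rx":0,"ry":0,"rz":-0.425,"grip":-1},{"tx":0.776,"ty":-0.63,"tz":0,"rx":0,"ry":0,"rz":-0.48,"grip":-1},{"tx":0.776,"ty":-0.63,"tz":0,"rx":0,"ry":0,"rz":-0.535,"grip":-1},{"tx":0.776,"ty":-0.63,"tz":0,"rx":0,"ry":0,"rz":-0.59,"grip":-1},{"tx":0.776,"ty":-0.63,"tz":0,"rx":0,"ry":0,"rz":-0.635,"grip":-1},{"tx":0.776,"ty":-0.63,"tz":0,"rx":0,"ry":0,"rz":-0.66,"grip":-1},{"tx":0.776,"ty":-0.63,"tz":0,"rx":0,"ry":0,"rz":-0.66,"grip":-1},{"tx":0.776,"ty":-0.63,"tz":0,"rx":0,"ry":0,"rz":-0.66,"grip":-1}]'
```

```text
eef_pos: [533.6, -382.8, 187.4]
width: 19.3
grasp_force: 59.4
time: 19.02
eef_pos: [530.9, -280.9, 182.3]
tool_rot: [[-0.984, 0.179, -0.002], [0.179, 0.984, 0.001], [0.003, 0.001, -1.0]]
wrist_force: [0.7, -0.2, -3.0]
width: 19.2
grasp_force: 59.4
```

```bash
python3 -m jog '[{"tx":0.08,"ty":0.25,"tz":0,"rx":0,"ry":0,"rz":0,"grip":-1},{"tx":0.18,"ty":0.6,"tz":0,"rx":0,"ry":0,"rz":0,"grip":-1},{"tx":0.275,"ty":0.925,"tz":0,"rx":0,"ry":0,"rz":0,"grip":-1}]' >/dev/null; python3 -m jog '[{"tx":0.09,"ty":0.3,"tz":0,"rx":0,"ry":0,"rz":0,"grip":-1},{"tx":0.18,"ty":0.6,"tz":0,"rx":0,"ry":0,"rz":0,"grip":-1},{"tx":0.275,"ty":0.925,"tz":0,"rx":0,"ry":0,"rz":0,"grip":-1}]' >/dev/null; python3 -m jog '[{"tx":0.1,"ty":0.35,"tz":0,"rx":0,"ry":0,"rz":0,"grip":-1},{"tx":0.2,"ty":0.65,"tz":0,"rx":0,"ry":0,"rz":0,"grip":-1},{"tx":0.27,"ty":0.85,"tz":0,"rx":0,"ry":0,"rz":0,"grip":-1},{"tx":0.275,"ty":0.925,"tz":0,"rx":0,"ry":0,"rz":0,"grip":-1},{"tx":0.275,"ty":0.925,"tz":0,"rx":0,"ry":0,"rz":0,"grip":-1},{"tx":0.275,"ty":0.925,"tz":0,"rx":0,"ry":0,"rz":0,"grip":-1}]'; python3 - <<'E'
from h import *
snap('wrist','w11'); snap('side','s11'); snap('scene','c11')
s=ctrl.get_state(); R=np.array(s['tool_rot']); t=np.array(s['eef_pos'])
# spanner frame guess: tail end etc. at height
off=11.2
for n,x,y in (('hole',-108,0),('tailend',-120,0),('jaw',67,8),('grasp',-12.7,0)):
    W=t+R@[-(x+12.7),y,-off-7+0] ; print(n,W.round(1),proj('w11',W).round(1),proj('s11',W).round(),proj('c11',W).round())
g=cv2.imread('pics/w11.png')[...,1].astype(int)
for r in range(6,200,10): print(r,' '.join(map(str,g[r,235:330:4])))
E
```

```text
time: 20.52
eef_pos: [500.1, 5.8, 184.2]
tool_rot: [[-0.984, 0.179, 0.0], [0.179, 0.984, -0.0], [-0.0, -0.0, -1.0]]
wrist_force: [0.2, -0.1, -2.7]
width: 19.3
grasp_force: 59.5
hole [406.3  22.7 202.3] [276.9  29.9] [233. 174.] [299. 151.]
tailend [394.5  24.9 202.3] [276.9  -7.5] [228. 174.] [299. 149.]
jaw [579.9  -0.8 202.3] [293.2 412.8] [298. 171.] [297. 189.]
grasp [500.1   5.6 202.3] [277.1 268.6] [268. 173.] [296. 171.]
6 173 174 172 169 114 112 111 112 114 114 112 110 111 113 114 115 115 115 114 83 82 80 78 82
16 169 163 158 112 114 112 109 111 101 27 25 24 24 25 84 115 115 115 113 112 95 81 82 80
26 179 172 118 112 113 111 110 57 21 24 21 22 24 23 23 41 114 114 113 112 109 80 80 79
36 180 175 128 112 112 112 112 73 25 26 24 24 24 24 22 47 109 109 108 112 106 82 79 82
46 177 177 127 111 108 107 107 106 104 43 20 25 23 31 99 105 105 106 106 110 84 92 96 102
56 251 250 101 98 106 106 105 105 107 120 179 214 237 243 241 239 238 236 236 195 114 106 107 106
66 250 250 238 198 243 246 246 245 245 244 244 243 243 242 242 242 240 240 236 194 101 104 106 106
76 250 250 249 175 225 22
[... 549 characters left out ...]
28 227 229
136 241 241 239 241 211 232 242 243 233 121 120 120 119 120 174 236 235 232 147 188 229 227 226 226
146 240 238 238 238 214 229 241 243 231 120 119 118 119 119 172 235 234 230 140 222 228 225 223 223
156 237 237 236 236 215 224 240 241 236 117 116 117 116 114 171 233 233 228 131 219 224 221 220 221
166 232 234 233 233 224 221 238 239 235 115 115 115 115 115 170 232 232 226 127 222 221 218 216 217
176 229 233 231 231 228 215 236 238 234 114 114 113 114 113 172 231 230 226 120 129 132 146 197 212
186 227 229 228 228 225 208 235 236 233 112 112 112 112 111 180 229 230 223 117 99 99 98 96 95
196 222 224 155 102 101 200 233 234 231 113 112 110 111 110 178 228 229 221 111 98 99 98 98 96
```

The tail hole is seen at (279,31) against a prediction of (277,30), and the handle runs straight along the columns, so the pose in the grip is as expected. I'll lower it with a 1.4° tilt for the 2.5 mm step between head and handle.

```bash
python3 -m jog '[{"tx":0,"ty":0,"tz":0.2,"rx":0,"ry":-0.004,"rz":0,"grip":-1},{"tx":0,"ty":0,"tz":0.45,"rx":0,"ry":-0.008,"rz":0,"grip":-1},{"tx":0,"ty":0,"tz":0.6,"rx":0,"ry":-0.008,"rz":0,"grip":-1},{"tx":0,"ty":0,"tz":0.67,"rx":0,"ry":-0.008,"rz":0,"grip":-1},{"tx":0,"ty":0,"tz":0.67,"rx":0,"ry":-0.008,"rz":0,"grip":-1}]'; python3 -m jog '[{"tx":0,"ty":0,"tz":0.01,"rx":0,"ry":0,"rz":0,"grip":-1},{"tx":0,"ty":0,"tz":0.02,"rx":0,"ry":0,"rz":0,"grip":-1},{"tx":0,"ty":0,"tz":0.02,"rx":0,"ry":0,"rz":0,"grip":-1}]' | grep -E 'eef|wrist'
```

```text
time: 21.3
eef_pos: [500.0, 6.2, 117.0]
tool_rot: [[-0.984, 0.178, 0.024], [0.178, 0.984, -0.004], [-0.024, -0.0, -1.0]]
wrist_force: [0.5, -0.7, -2.4]
width: 19.5
grasp_force: 59.5
eef_pos: [500.3, 6.3, 115.6]
wrist_force: [-0.2, -0.2, -2.0]
```

```bash
python3 -m jog '[{"tx":0,"ty":0,"tz":0.01,"rx":0,"ry":0,"rz":0,"grip":-1},{"tx":0,"ty":0,"tz":0.015,"rx":0,"ry":0,"rz":0,"grip":-1},{"tx":0,"ty":0,"tz":0.015,"rx":0,"ry":0,"rz":0,"grip":-1}]' | grep -E 'eef|wrist'; python3 -c "
from h import *
print(ctrl.get_state()['ft_torque'])"
```

```text
eef_pos: [500.0, 6.3, 113.6]
wrist_force: [-0.0, -0.6, -3.1]
[ 0.01405106 -0.01390236 -0.00249955]
```

```bash
python3 -m jog '[{"tx":0,"ty":0,"tz":0.01,"rx":0,"ry":0,"rz":0,"grip":-1},{"tx":0,"ty":0,"tz":0.01,"rx":0,"ry":0,"rz":0,"grip":-1}]' | grep -E 'eef|wrist'; python3 -m jog '[{"tx":0,"ty":0,"tz":0.01,"rx":0,"ry":0,"rz":0,"grip":-1},{"tx":0,"ty":0,"tz":0.01,"rx":0,"ry":0,"rz":0,"grip":-1}]' | grep -E 'eef|wrist';python3 -c "
from h import *
print(ctrl.get_state()['ft_torque'])"
```

```text
eef_pos: [500.2, 6.3, 112.9]
wrist_force: [-1.2, -0.0, 0.6]
eef_pos: [500.3, 6.3, 112.9]
wrist_force: [-3.2, 0.2, 6.0]
[ 0.03261828  0.68974377 -0.02274402]
```

Contact is made with 6 N upward, mainly on the far bar. I'll release slowly and rise.

```bash
python3 -m jog '[{"tx":0,"ty":0,"tz":-0.005,"rx":0,"ry":0.002,"rz":0,"grip":-1},{"tx":0,"ty":0,"tz":-0.005,"rx":0,"ry":0.002,"rz":0,"grip":-0.5},{"tx":0,"ty":0,"tz":-0.005,"rx":0,"ry":0.002,"rz":0,"grip":-0.3},{"tx":0,"ty":0,"tz":-0.005,"rx":0,"ry":0.002,"rz":0,"grip":-0.1},{"tx":0,"ty":0,"tz":-0.005,"rx":0,"ry":0.002,"rz":0,"grip":0},{"tx":0,"ty":0,"tz":-0.005,"rx":0,"ry":0.002,"rz":0,"grip":0}]' | grep -E 'eef|force|width'; python3 -m jog '[{"tx":0,"ty":0,"tz":-0.2,"rx":0,"ry":0,"rz":0,"grip":0},{"tx":0,"ty":0,"tz":-0.5,"rx":0,"ry":0,"rz":0,"grip":0},{"tx":0,"ty":0,"tz":-0.9,"rx":0,"ry":0.006,"rz":0,"grip":0},{"tx":0,"ty":0,"tz":-0.9,"rx":0,"ry":0.006,"rz":0,"grip":0},{"tx":0,"ty":0,"tz":-0.9,"rx":0,"ry":0.006,"rz":0,"grip":0}]'; python3 - <<'E'
from h import *
snap('wrist','w12'); snap('side','s12'); snap('scene','c12')
s=ctrl.get_state(); print(s['eef_pos'],s['time'])
f=lambda n,x,y,w,h,k:np.clip(cv2.resize(cv2.imread('pics/%s.png'%n)[y:y+h,x:x+w],(int(w*k),int(h*k)),interpolation=cv2.INTER_CUBIC)*1.4,0,255).astype(np.uint8)
m=np.zeros((600,800,3),np.uint8)
m[:600,:400]=f('w12',180,0,280,420,600/420)[:, :400]
m[:300,400:]=f('s12',225,160,133,100,3.01)[:300,:400]; m[300:,400:]=f('c12',240,150,133,100,3.01)[:300,:400]
cv2.imwrite('pics/m5.png',m)
E
```

```text
eef_pos: [500.1, 6.3, 112.1]
wrist_force: [0.2, -0.4, 0.3]
width: 43.0
grasp_force: 0.0
time: 23.92
eef_pos: [498.2, 6.6, 201.8]
tool_rot: [[-0.984, 0.178, -0.0], [0.178, 0.984, -0.0], [0.0, -0.0, -1.0]]
wrist_force: [-0.3, -0.4, -0.0]
width: 43.1
grasp_force: 0.0
[497.26859079   6.65424795 200.55327417] 24.075
```

View pics/m5.png

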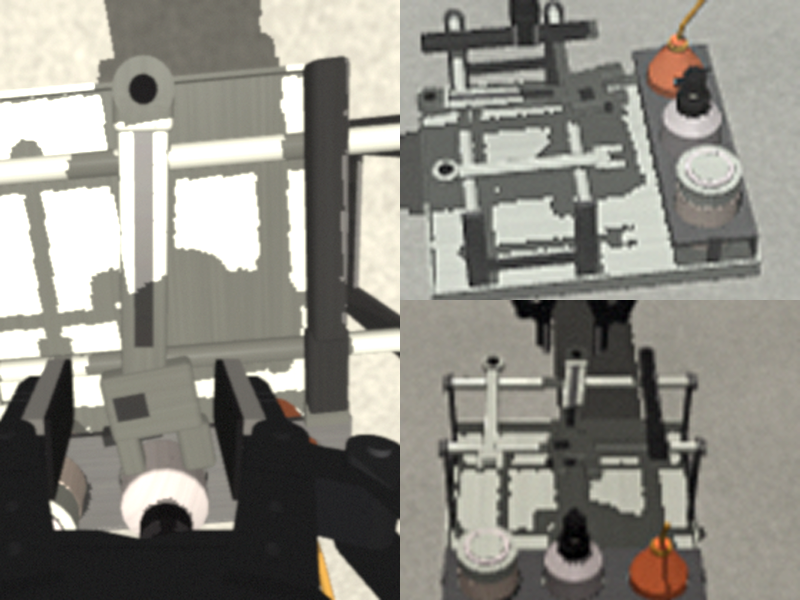

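The adjustable spanner lies across both bars in front of the sprayer, with its head past the bottle-side bar and its mouth (about (168,450) in the left picture) toward the pump at (165,515). The ring spanner lies in front of the tin and the chisel is untouched. Now I'll work out the resting pose.

```bash
python3 - <<'E'
from h import *
px=lambda x,y:(180+x*.7,y*.7)
a=np.radians(-5.3); ex=np.array([np.cos(a),np.sin(a)]);ey=np.array([-np.sin(a),np.cos(a)]); N=np.array([636,-4.9])
st=lambda W:(((W[:2]-N)@ex+110).round(1),((W[:2]-N)@ey).round(1))
for n,p,z in [('hole',(143,88),138),('handle far',(146,135),136),('handle near',(145,345),136),('headstart L',(103,377),138),('headstart R',(188,360),138),('prongL end',(133,472),138),('prongR end',(202,462),138),('worm hole',(131,406),138),('nozzle',(165,508),133)]:
    W=onz('w12',px(*p),z); print(n,W.round(1),st(W))
for n,p in [('bar near L',(60,372)),('bar near R',(250,352)),('bar far L',(60,165)),('bar far R',(240,153))]:
    W=onz('w12',px(*p),119); print(n,W.round(1),st(W))
g=cv2.imread('pics/w12.png')[...,1].astype(int)
for c in (240,330): print(c,' '.join(map(str,g[85:290:4,c])))
E
```

```text
hole [407.9  24.  138. ] (np.float64(-119.8), np.float64(7.7))
handle far [426.2  22.  136. ] (np.float64(-101.4), np.float64(7.4))
handle near [520.4   4.7 136. ] (np.float64(-6.0), np.float64(-1.1))
headstart L [532.4 -18.  138. ] (np.float64(8.0), np.float64(-22.6))
headstart R [530.8  23.7 138. ] (np.float64(2.6), np.float64(18.8))
prongL end [587.4 -13.5 138. ] (np.float64(62.4), np.float64(-13.1))
prongR end [587.8  22.1 138. ] (np.float64(59.5), np.float64(22.4))
worm hole [550.1  -7.6 138. ] (np.float64(24.7), np.float64(-10.6))
nozzle [616.1  -1.5 133. ] (np.float64(89.9), np.float64(1.5))
bar near L [534.5 -42.7 119. ] (np.float64(12.4), np.float64(-47.1))
bar near R [540.8  56.1 119. ] (np.float64(9.6), np.float64(51.9))
bar far L [432.1 -19.4 119. ] (np.float64(-91.7), np.float64(-33.2))
bar far R [441.5  63.3 119. ] (np.float64(-90.0), np.float64(50.0))
240 249 249 249 248 248 234 98 106 97 88 99 106 238 241 240 239 239 237 236 235 235 235 234 232 231 228 227 225 224 223 221 219 218 175 98 100 212 212 211 210 205 143 199 112 146 211 213 211 211 210 104 99
330 103 104 103 116 191 229 205 166 102 103 230 229 228 227 226 224 223 221 221 220 220 218 217 210 99 98 98 98 99 100 100 100 101 100 100 100 100 99 98 86 99 106 72 53 51 86 85 80 58 27 26 27
```

The handle lies at -5.1° to the station. The jaw is at about (55, +1.5..2) mm in the station frame, on the nozzle's line, and the bar is about 5 mm inside the head with the balance point well between the bars. It can stay as it is. Next I'll go above the pump head, at about (655.5,-6.8), with the fingers shut.

```bash
python3 -m jog '[{"tx":-0.2,"ty":0.02,"tz":0,"rx":0,"ry":0,"rz":0,"grip":0},{"tx":-0.5,"ty":0.05,"tz":0,"rx":0,"ry":0,"rz":0,"grip":-0.5},{"tx":-0.79,"ty":0.075,"tz":0,"rx":0,"ry":0,"rz":0,"grip":-1}]' >/dev/null; python3 -m jog '[{"tx":-0.4,"ty":0.04,"tz":0,"rx":0,"ry":0,"rz":0,"grip":-1},{"tx":-0.7,"ty":0.075,"tz":0,"rx":0,"ry":0,"rz":0,"grip":-1},{"tx":-0.79,"ty":0.075,"tz":0,"rx":0,"ry":0,"rz":0,"grip":-1},{"tx":-0.79,"ty":0.075,"tz":0,"rx":0,"ry":0,"rz":0,"grip":-1},{"tx":-0.79,"ty":0.075,"tz":0,"rx":0,"ry":0,"rz":0,"grip":-1}]'; python3 - <<'E'
from h import *
snap('wrist','w13')
# dark head top from wrist0 : dark blob near (257,205)
g=cv2.imread('pics/wrist0.png').max(2)
m=(g[170:245,215:300]<45).astype(np.uint8); n,l,s,c=cv2.connectedComponentsWithStats(m); print([(s[i].tolist(),c[i].round(1).tolist()) for i in range(1,n) if s[i][4]>100])
for r in range(170,245,5): print(''.join('#' if v<30 else '+' if v<60 else '.' for v in g[r,215:300:2]))
for X in [(655.5,-6.8,142),(655.5,-1.8,142),(636,-4.9,133),(655.5,-6.8,110)]: print(proj('wrist0',X).round(1),proj('w1',X).round(1),proj('side0',X).round(1),proj('scene0',X).round(1))
E
```

```text
time: 25.08
eef_pos: [655.3, -6.7, 201.7]
tool_rot: [[-0.984, 0.178, -0.002], [0.178, 0.984, 0.0], [0.002, -0.0, -1.0]]
wrist_force: [-0.2, 0.1, -0.1]
width: -0.1
grasp_force: 0.0
[([10, 14, 51, 50, 1662], [37.6, 38.3])]
....................................+++++++
......................................+++++
..++++.................................++++
..+++...........+#######+..............++++
..++.........######.+#######...........++++
..++.......+#################+........+++++
..++......+###################.........++++
.........+####################+............
.....+########################+............
.....#++++#++++++############+.............
...........################+...............
...........+#############+.................
.............+#########+...................
...........................................
...........................................
[251.7 220. ] [280.8 396.3] [323.7 183.9] [298.  222.9]
[251.6 213.1] [287.  395.8] [323.2 182.7] [299.7 222.8]
[225.  213.3] [280.6 368.2] [316.7 186.8] [297.8 220. ]
[254.9 206.4] [280.7 367.5] [323. 192.] [297.8 230.2]
```

The blob in the first wrist picture agrees with the head position to about 2 mm. I'll descend and press in guarded steps.

```bash
python3 -m jog '[{"tx":0,"ty":0,"tz":0.3,"rx":0,"ry":0,"rz":0,"grip":-1},{"tx":0,"ty":0,"tz":0.5,"rx":0,"ry":0,"rz":0,"grip":-1},{"tx":0,"ty":0,"tz":0.62,"rx":0,"ry":0,"rz":0,"grip":-1},{"tx":0,"ty":0,"tz":0.65,"rx":0,"ry":0,"rz":0,"grip":-1},{"tx":0,"ty":0,"tz":0.65,"rx":0,"ry":0,"rz":0,"grip":-1}]' | grep -E 'eef|wrist'
python3 -m jog '[{"tx":0,"ty":0,"tz":0.01,"rx":0,"ry":0,"rz":0,"grip":-1},{"tx":0,"ty":0,"tz":0.02,"rx":0,"ry":0,"rz":0,"grip":-1},{"tx":0,"ty":0,"tz":0.02,"rx":0,"ry":0,"rz":0,"grip":-1}]' | grep -E 'eef|wrist'
python3 -m jog '[{"tx":0,"ty":0,"tz":0.01,"rx":0,"ry":0,"rz":0,"grip":-1},{"tx":0,"ty":0,"tz":0.02,"rx":0,"ry":0,"rz":0,"grip":-1},{"tx":0,"ty":0,"tz":0.02,"rx":0,"ry":0,"rz":0,"grip":-1}]' | grep -E 'eef|wrist'
```

```text
eef_pos: [656.9, -6.8, 137.5]
wrist_force: [0.5, 0.6, -0.4]
eef_pos: [656.8, -6.8, 135.5]
wrist_force: [0.2, -0.1, 0.3]
eef_pos: [656.4, -6.8, 132.9]
wrist_force: [0.2, 0.0, -0.7]
```

```bash
python3 -m jog '[{"tx":0,"ty":0,"tz":0.01,"rx":0,"ry":0,"rz":0,"grip":-1},{"tx":0,"ty":0,"tz":0.02,"rx":0,"ry":0,"rz":0,"grip":-1},{"tx":0,"ty":0,"tz":0.02,"rx":0,"ry":0,"rz":0,"grip":-1}]' | grep -E 'eef|wrist'
python3 -m jog '[{"tx":0,"ty":0,"tz":0.01,"rx":0,"ry":0,"rz":0,"grip":-1},{"tx":0,"ty":0,"tz":0.02,"rx":0,"ry":0,"rz":0,"grip":-1},{"tx":0,"ty":0,"tz":0.02,"rx":0,"ry":0,"rz":0,"grip":-1}]' | grep -E 'eef|wrist'
```

```text
eef_pos: [656.5, -6.8, 131.0]
wrist_force: [0.0, -0.5, 0.6]
eef_pos: [656.5, -6.8, 129.0]
wrist_force: [0.1, -0.1, 0.5]
```

```bash
python3 -m jog '[{"tx":0,"ty":0,"tz":0.01,"rx":0,"ry":0,"rz":0,"grip":-1},{"tx":0,"ty":0,"tz":0.02,"rx":0,"ry":0,"rz":0,"grip":-1},{"tx":0,"ty":0,"tz":0.02,"rx":0,"ry":0,"rz":0,"grip":-1}]' | grep -E 'eef|wrist'
python3 -m jog '[{"tx":0,"ty":0,"tz":0.01,"rx":0,"ry":0,"rz":0,"grip":-1},{"tx":0,"ty":0,"tz":0.02,"rx":0,"ry":0,"rz":0,"grip":-1},{"tx":0,"ty":0,"tz":0.02,"rx":0,"ry":0,"rz":0,"grip":-1}]' | grep -E 'eef|wrist'; python3 -c "
from h import *
snap('scene','c14');snap('side','s14')"
```

```text
eef_pos: [656.4, -6.8, 127.0]
wrist_force: [1.2, -0.3, 0.6]
eef_pos: [656.7, -6.8, 125.5]
wrist_force: [-0.5, 0.8, 1.1]
```

```bash
python3 -m jog '[{"tx":0,"ty":0,"tz":0.01,"rx":0,"ry":0,"rz":0,"grip":-1},{"tx":0,"ty":0,"tz":0.02,"rx":0,"ry":0,"rz":0,"grip":-1},{"tx":0,"ty":0,"tz":0.02,"rx":0,"ry":0,"rz":0,"grip":-1}]' | grep -E 'eef|wrist'
python3 -m jog '[{"tx":0,"ty":0,"tz":0.01,"rx":0,"ry":0,"rz":0,"grip":-1},{"tx":0,"ty":0,"tz":0.02,"rx":0,"ry":0,"rz":0,"grip":-1},{"tx":0,"ty":0,"tz":0.02,"rx":0,"ry":0,"rz":0,"grip":-1}]' | grep -E 'eef|wrist'
```

```text
eef_pos: [656.8, -6.8, 123.6]
wrist_force: [-2.1, 0.1, 5.1]
eef_pos: [656.8, -6.8, 121.8]
wrist_force: [-2.6, -0.5, 7.0]
```

```bash
python3 -m jog '[{"tx":0,"ty":0,"tz":0.01,"rx":0,"ry":0,"rz":0,"grip":-1},{"tx":0,"ty":0,"tz":0.02,"rx":0,"ry":0,"rz":0,"grip":-1},{"tx":0,"ty":0,"tz":0.02,"rx":0,"ry":0,"rz":0,"grip":-1}]' | grep -E 'eef|wrist'
python3 -m jog '[{"tx":0,"ty":0,"tz":0.01,"rx":0,"ry":0,"rz":0,"grip":-1},{"tx":0,"ty":0,"tz":0.015,"rx":0,"ry":0,"rz":0,"grip":-1},{"tx":0,"ty":0,"tz":0.015,"rx":0,"ry":0,"rz":0,"grip":-1}]' | grep -E 'eef|wrist'
```

```text
eef_pos: [656.8, -6.8, 120.1]
wrist_force: [-3.4, 0.3, 7.8]
eef_pos: [656.8, -6.8, 118.9]
wrist_force: [-3.0, -0.3, 8.9]
```

```bash
python3 -m jog '[{"tx":0,"ty":0,"tz":0.01,"rx":0,"ry":0,"rz":0,"grip":-1},{"tx":0,"ty":0,"tz":0.01,"rx":0,"ry":0,"rz":0,"grip":-1}]' | grep -E 'eef|wrist'
python3 -m jog '[{"tx":0,"ty":0,"tz":0.01,"rx":0,"ry":0,"rz":0,"grip":-1},{"tx":0,"ty":0,"tz":0.01,"rx":0,"ry":0,"rz":0,"grip":-1}]' | grep -E 'eef|wrist'
```

```text
eef_pos: [656.9, -6.8, 118.1]
wrist_force: [-3.4, 0.2, 9.6]
eef_pos: [656.9, -6.8, 117.5]
wrist_force: [-4.7, 0.1, 10.4]
```

```bash
python3 -m jog '[{"tx":0,"ty":0,"tz":0.01,"rx":0,"ry":0,"rz":0,"grip":-1},{"tx":0,"ty":0,"tz":0.01,"rx":0,"ry":0,"rz":0,"grip":-1}]' | grep -E 'eef|wrist'
python3 -m jog '[{"tx":0,"ty":0,"tz":0.01,"rx":0,"ry":0,"rz":0,"grip":-1},{"tx":0,"ty":0,"tz":0.01,"rx":0,"ry":0,"rz":0,"grip":-1}]' | grep -E 'eef|wrist'
```

```text
eef_pos: [656.9, -6.8, 117.4]
wrist_force: [-6.3, -0.4, 14.1]
eef_pos: [657.0, -6.8, 117.3]
wrist_force: [-8.7, 0.3, 18.2]
```

The stop is reached: z holds at 117.4 while the force climbs past the spring's 10 N. I'll back off, let the head spring up, and withdraw upward.

```bash
python3 -m jog '[{"tx":0,"ty":0,"tz":-0.03,"rx":0,"ry":0,"rz":0,"grip":-1},{"tx":0,"ty":0,"tz":-0.07,"rx":0,"ry":0,"rz":0,"grip":-1},{"tx":0,"ty":0,"tz":-0.12,"rx":0,"ry":0,"rz":0,"grip":-1},{"tx":0,"ty":0,"tz":-0.3,"rx":0,"ry":0,"rz":0,"grip":-1},{"tx":0,"ty":0,"tz":-0.6,"rx":0,"ry":0,"rz":0,"grip":-1},{"tx":0,"ty":0,"tz":-0.95,"rx":0,"ry":0,"rz":0,"grip":-1},{"tx":0,"ty":0,"tz":-0.95,"rx":0,"ry":0,"rz":0,"grip":-1}]' | grep -E 'time|eef|wrist'
python3 -m jog '[{"tx":0.4,"ty":-0.06,"tz":0,"rx":0,"ry":0,"rz":0,"grip":-1},{"tx":0.79,"ty":-0.075,"tz":0,"rx":0,"ry":0,"rz":0,"grip":-1}]' >/dev/null; python3 -m jog '[{"tx":0.4,"ty":-0.06,"tz":0,"rx":0,"ry":0,"rz":0,"grip":0},{"tx":0.79,"ty":-0.075,"tz":-0.1,"rx":0,"ry":0,"rz":0,"grip":0},{"tx":0.79,"ty":-0.075,"tz":-0.1,"rx":0,"ry":0,"rz":0,"grip":0},{"tx":0.79,"ty":-0.075,"tz":-0.1,"rx":0,"ry":0,"rz":0,"grip":0}]'
python3 - <<'E'
from h import *
snap('wrist','w15');snap('side','s15');snap('scene','c15')
# compare with c12/s12 in station region
for a,b in (('c12','c15'),('s12','s15')):
    d=cv2.absdiff(cv2.imread(f'pics/{a}.png'),cv2.imread(f'pics/{b}.png')).max(2); d=(d>50).astype(np.uint8)
    n,l,s,c=cv2.connectedComponentsWithStats(d); print(a,[s[i].tolist() for i in range(1,n) if s[i][4]>6])
g=cv2.imread('pics/w15.png')[...,1].astype(int)
# where does the hole lie now
for f in ('w12','w15'):
    g=cv2.imread(f'pics/{f}.png')[:120,200:360].max(2); n,l,s,c=cv2.connectedComponentsWithStats((g<40).astype(np.uint8))
    for i in range(1,n):
        if 150<s[i][4]<1500: p=c[i]+[200,0]; print(f,p.round(1),onz(f,p,138).round(1),s[i].tolist())
E
```

```text
time: 31.48
eef_pos: [659.3, -6.9, 213.3]
wrist_force: [0.5, 0.7, 0.4]
time: 32.22
eef_pos: [498.8, 6.6, 218.4]
tool_rot: [[-0.984, 0.178, 0.0], [0.178, 0.984, -0.0], [-0.0, 0.0, -1.0]]
wrist_force: [0.6, 0.0, -0.2]
width: 42.7
grasp_force: 0.0
c12 [[310, 5, 10, 13, 83], [271, 6, 10, 13, 84], [289, 14, 19, 4, 56], [272, 31, 3, 6, 16], [283, 32, 10, 6, 49], [292, 32, 16, 4, 57], [314, 34, 5, 4, 12], [271, 62, 3, 3, 7], [312, 96, 4, 2, 7], [289, 111, 20, 4, 28], [285, 114, 6, 5, 9], [293, 122, 11, 2, 13], [283, 145, 4, 6, 18], [316, 145, 4, 9, 17], [276, 146, 10, 11, 38], [285, 161, 5, 6, 16]]
s12 [[13, 0, 4, 14, 20], [17, 0, 4, 14, 23], [164, 0, 8, 21, 93], [197, 9, 38, 25, 222], [206, 15, 11, 6, 35], [236, 17, 6, 19, 68], [273, 17, 6, 12, 24], [200, 31, 18, 17, 131], [234, 35, 54, 37, 406], [121, 36, 47, 16, 176], [239, 37, 8, 10, 52], [232, 41, 8, 7, 40], [208, 46, 9, 4, 20], [248, 59, 33, 18, 143], [280, 58, 7, 15, 41], [52, 69, 14, 26, 39], [15, 80, 4, 7, 8], [19, 88, 9, 14, 16], [279, 94, 2, 7, 12], [248, 104, 7, 6, 17], [256, 104, 24, 8, 40], [250, 109, 31, 11, 65], [255, 113, 12, 3, 12], [257, 119, 17, 3, 19], [250, 125, 8, 13, 48], [273, 128, 8, 9, 35], [264, 142, 4, 5, 16], [259, 150, 3, 10, 15], [264, 151, 4, 2, 8], [263, 154, 5, 2, 9], [261, 162, 2, 7, 10], [141, 189, 2, 7, 8], [141, 197, 2, 11, 13], [299, 198, 3, 6, 8], [275, 227, 4, 5, 7]]
w12 [279.7  62. ] [408.   23.7 138. ] [71, 53, 18, 19, 270]
w15 [279.7  63.4] [408.   23.8 138. ] [72, 55, 16, 18, 228]
```

The spanner hasn't moved: its hole is at (408.0,23.8), the same as before the press. The differences in the station views are only the arm and its shadow, and the pump head looks as it did before. The clock stands at 32 s and the robot touches nothing, so I'm handing in.

```bash
python3 -c "
from cell import ctrl
print(ctrl.hand_in())"
```

```text
the job is handed in; nothing more can be done
None
```

The job is done and handed in at about 32 s: the ring spanner lies in front of the tin, the adjustable spanner lies across both bars with its jaw within about 2 mm of the nozzle's line (handle 5° off square), and the pump head was pressed to its stop (peak about 18 N at the wrist) and released.

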